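# Stop the mould-turning drive, refit its handwheel and reset the stop

## Robot

A 7-joint arm with a two-finger parallel gripper is mounted at the origin on the work surface. World frame = base frame: x ahead of the robot, y to its left, z up, the work surface at z = 0. Lengths are in m, angles in rad, forces in N, time in s.
With the tool pointing down it reaches from about 0.4 to 0.925 m from the base axis. Payload 4.1 kg.
Tool frame: the origin (TCP) lies on the centre line of the jaws, within the pads' length; the fingertips stand 17 mm ahead of it and the grasp point (between the pads) lies 2 mm behind it; z points along the fingers, y is the line along which they close (so a half turn about z gives the same grasp; the last joint's range is limited). The gripper opens to 85 mm and grips with 20 to 120 N. Pads are 22 mm wide; open, the fingers measure 114 mm over their backs; the gripper's body (76 mm by 85 mm) begins 54 mm behind the grasp point. The pads swing forward as they close: fully open they stand 13 mm farther back than shut.
Start: joints at [-1.221, 0.398, 0.045, 1.537, -0.019, 1.207, -0.051], TCP at [0.282, 0.586, 0.248] pointing down, gripper open.
Joint ranges: [-2.82, 2.82], [-0.49, 2.23], [-1.37, 1.46], [0, 2.46], [-1.36, 4.5], [0.23, 2], [-2.94, 2.94]. Speed limits (rad/s): [2.57, 2.57, 3.14, 3.14, 3.14, 3.14, 3.14].

## Interface

Orientations are given as [roll, pitch, yaw] about the fixed x, y, z axes, in that order (R = Rz(yaw) Ry(pitch) Rx(roll)).
In Python, from workcell import env gives the robot as it stands. Calls block until the motion is done:
- env.reach(position, orientation): joint-space move of the TCP to a pose.
- env.move_linear(position, rot=None, feed=0.15, force_limit=None): straight line of the TCP; rot=None keeps the orientation; feed is the mean speed in m/s. With force_limit (N) it stops when the force on the tool has changed by that much, and returns True; else False.
- env.move_j(angles): joint-space move.
- env.set_gripper(opening, effort=None): opening from 0.0 (shut) to 1.0 (fully open); effort is the grip in N (None keeps the last); returns when the fingers have stopped.
- env.dwell(seconds).
- env.inverse_kinematics(position, orientation): joint angles nearest the present ones, or None.
- env.camera(name): name is "scene" or "top" or "wrist"; returns the picture (480x640x3 uint8, blue, green, red); there is no depth.
- env.camera_model(name): a dict with "intrinsics" (3x3 intrinsics, pixels), "k1" (the pictures are not rectified: a ray, as slopes to the right and down, at radius r is drawn at 1 + k1 r^2 times it, then the intrinsics apply), "eye" and "attitude" of the camera in the world; the wrist camera has in their place "tool_from_camera" (4x4, takes a point from camera to tool coordinates, whose origin is the TCP and whose axes are the flange's). Camera axes: x right, y down, z forward; pixel columns grow to the right and rows downward; lengths in m; the calibration is good to about 2 mm. A picture is of the moment at which its call begins: read the wrist's pose just before it. camera_model takes no time and is no camera call.
A pose or a line that the arm cannot do raises env.PlanningError and nothing moves.
- env.sign_off(): hands the job in; it is judged then, once.
Readings, each from a call of its own:
- env.read_t(): time.
- env.read_joint_positions(): joint angles.
- env.read_joint_vel(): joint speeds.
- env.read_joint_efforts(): joint torques, N m.
- env.read_ee_pos(): TCP position.
- env.read_orientation(): TCP orientation.
- env.read_force(): force on the tool from outside, world axes, zero at the start.
- env.read_ft_torque(): the same for the moment, N m.
- env.read_grip_width(): opening from 0.0 (shut) to 1.0 (fully open).
- env.read_gripper_force(): force on a finger pad.
Only numpy, scipy, OpenCV 4.12 (cv2) and the standard library are available. Lean on these libraries where they do the work, as an engineer would, in place of code of your own. Each camera call takes 0.05 s, during which the arm holds its last target. There are 200 camera calls.

## Task

Make the mould-turning drive safe by pressing the big mushroom stop on the sloping console until it stays down by itself. With the stop still down, fit the handwheel onto the drive's square spindle, all the way down onto the boss, and let go of it. Then turn the mushroom head clockwise, regrasping if need be, until it springs fully out again, and leave the other things on the bench where they are.

Things in the scene. Friction and masses are not known exactly. Their poses are not given: they have to be found in the camera images.
- console: grey control console, about 150 x 120 mm, its top panel sloping down towards the robot side (the console's own -x) by 0.26 rad, panel centre 62 mm above the bench, panel edge 42 mm (front) to 82 mm (back). Origin: centre of its underside; z up. Fixed to the bench, stands left or right of the handwheel, turned differently each time. Its two small 22 mm flush buttons are not used
- stop_top (a point): centre of the top of the black mushroom head, in the middle of the console's panel. z is the push axis, square to the sloping panel and pointing out of it; these axes do not turn with the head. The head is round, 60 mm across, its straight rim reaches from 6 to 22 mm below this point; out, this point is 47 mm off the panel. It moves down with the head
- stop (a joint): how far the mushroom is pushed in, m: 0 fully out, 0.0125 hard down. Pushing takes about 10 to 12 N; pushed hard down and let go, it stays caught at about 0.0105. Turning the head clockwise (seen from outside) frees it; only then does its 8 N spring lift it (the fingers feel the lift). It is not to be pulled out by force
- stop_turn (a joint): how far the mushroom head stands turned clockwise, rad, between hard ends at 0 and 2.8; it starts anywhere from 0 to 0.8 and stays where it is left. The angle at which the catch lets go differs each time, somewhere from 1.7 to 2.4
- drive: green drive housing 170 x 140 x 60 mm on a steel foot plate 210 x 160 mm, with a round steel boss 52 mm across and 12 mm high on top, and a motor stub at +x. Origin: centre of its underside; z up. Fixed to the bench, on the other side of the handwheel from the console
- seat (a point): centre of the flat top of the boss on the drive, 72 mm above the bench: the underside of the handwheel comes to rest here
- spindle_top (a point): centre of the top of the square steel spindle, 40 mm above the boss; x and y are square to its flats and z up. Spindle 22 x 22 mm, its top 4 mm narrowed to 18.5 mm; it stands at a different angle each time and turns stiffly (0.15 N m)
- wheel: handwheel 150 mm across lying flat on the bench, 0.45 kg: black rim 16 mm thick, four spokes 12 mm thick, and a square aluminium hub 44 x 44 mm and 60 mm tall with a square hole of 24 x 24 mm right through. Origin: centre of its underside; z up the hole, x and y square to the hub's and the hole's flats, spokes along x and y
- cup: white plastic cup, 68 mm across, 85 mm tall; bystander. Origin: centre of its underside
- bowl: grey bowl, 110 mm across, 45 mm tall; bystander. Origin: centre of its underside
- brush: brush 200 mm long with a wooden handle, lying; bystander. Origin: centre of its underside, handle to -x
- block: wooden block 100 x 50 x 35 mm; bystander. Origin: centre of its underside
Not all that is in view belongs to the job. What is shaped like the wheel but red or yellow is not meant.

How it is judged:
On the way, in this order (a step that is already met when the one before it is completed fails the run):
1. the mushroom stop stays down by itself, with the fingers off it (value of joint stop above 0.008 m and contact force between the fingers and console below 0.1 N), for 0.3 s.
2. the handwheel sits home on the spindle and is released, the stop still down (all of step 1 and z of wheel in the frame of seat below 0.005 m and horizontal distance between wheel and seat below 0.005 m and angle between wheel's own z axis and vertical below 0.06 rad and contact force between the fingers and wheel below 0.1 N), for 0.3 s.
3. the head is turned clockwise towards its release (past 1.5 rad) while it is still down, not pulled out (value of joint stop_turn above 1.5 rad and value of joint stop above 0.006 m), for 0.02 s.
At the end, for the whole second after the job is handed in: The mushroom is fully out (within 2.5 mm), the handwheel is home on the square spindle (underside within 5 mm of the boss, centre within 5 mm, level within 0.06 rad) and at rest, nothing held; bystanders within 30 mm of where they were (z of wheel in the frame of seat below 0.005 m and horizontal distance between wheel and seat below 0.005 m and angle between wheel's own z axis and vertical below 0.06 rad and value of joint stop below 0.0025 m and linear speed of wheel below 0.02 m/s and contact force between the fingers and wheel below 0.1 N and contact force between the fingers and console below 0.1 N); the robot touches nothing.
It fails at once if one of the bystanders (cup, bowl, brush, block) is moved by more than 30 mm (distance of any of cup, bowl, brush, block from where it was at the start of the episode above 0.03 m).
It also fails if it takes over 72 s, if anything falls off the work surface, if the arm or the gripper's body presses on something with over 40 N, if the wrist force passes 120 N, or if a joint passes its speed limit or range.

## Working session

There is one attempt and no reset: what is moved stays moved. The work goes in short steps, each a Python script; the robot and the scene stay as the last script left them, time stands still between calls to the robot, and variables do not carry over. Pictures are saved under pics/ and viewed, at most 10 in all, crops included, and the job is handed in when it is done.

```bash
ls; mkdir -p pics; python3 - <<'E'
from workcell import env
import cv2
for n in("scene","top"):
    cv2.imwrite(f"pics/{n}0.png",env.camera(n)); m=env.camera_model(n); print(n,m)
print(env.camera_model("wrist")); print(env.read_ee_pos(),env.read_orientation(),env.read_t())
E
```

```text
pics
scene {'intrinsics': array([[540.68946857,   0.        , 322.51538107],
       [  0.        , 540.68946857, 232.7896308 ],
       [  0.        ,   0.        ,   1.        ]]), 'k1': -0.010869900369288176, 'eye': array([ 1.13551624, -0.35300011,  1.03436336]), 'attitude': array([-2.46695523, -0.01728705,  1.01951852])}
top {'intrinsics': array([[459.95308515,   0.        , 322.86256822],
       [  0.        , 459.95308515, 242.65946345],
       [  0.        ,   0.        ,   1.        ]]), 'k1': -0.08657494131053811, 'eye': array([0.36498086, 0.06065291, 1.19479654]), 'attitude': array([-3.01056366, -0.01045451, -1.59225229])}
{'intrinsics': array([[388.13911502,   0.        , 320.93888422],
       [  0.        , 388.13911502, 238.38059338],
       [  0.        ,   0.        ,   1.        ]]), 'k1': 0.028007609392840013, 'tool_from_camera': array([[ 3.60637915e-04, -9.53027578e-01, -3.02883319e-01,
         7.76401335e-02],
       [ 9.99999935e-01,  3.35847109e-04,  1.33933867e-04,
         7.59360942e-04],
       [-2.59201818e-05, -3.02883347e-01,  9.53027637e-01,
        -1.26375781e-01],
       [ 0.00000000e+00,  0.00000000e+00,  0.00000000e+00,
         1.00000000e+00]])}
[0.28174787 0.58516002 0.24735221] [-3.13981347e+00  1.50219068e-04  2.69293375e+00] 0.1
```

View pics/top0.png

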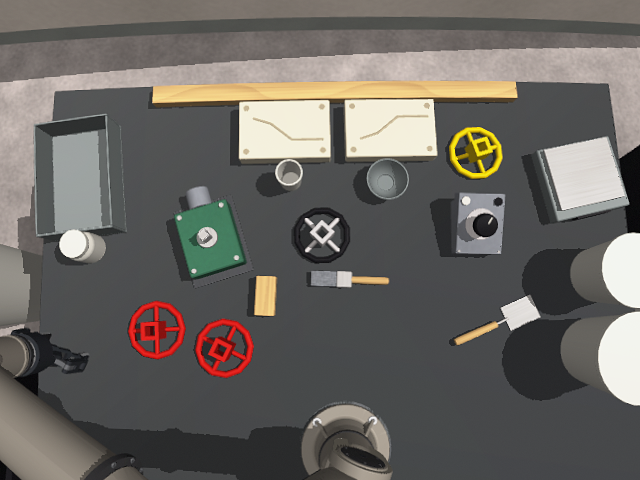

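View pics/scene0.png

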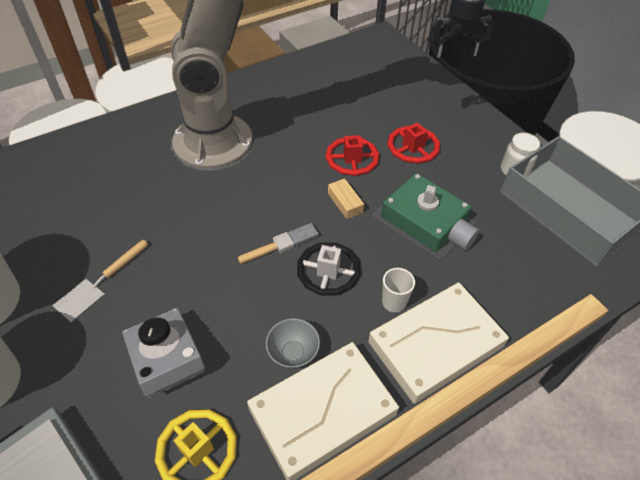

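The top view shows the console at (483,225) with the head at about (485,225). The wheel hub is at (322,235) and the spindle at (207,237). The cup (289,174), bowl (387,180), brush (350,279) and block (265,296) lie close to these. Next I'll take coarse positions from this view, then two opposed wrist views of each target.

```bash
cat > h.py <<'E'
from workcell import env
import numpy as np, cv2
from scipy.spatial.transform import Rotation as Ro
def R(rpy): return Ro.from_euler('xyz',rpy).as_matrix()
def rays(name,px,ee=None,rpy=None):
    m=env.camera_model(name); K=np.array(m["intrinsics"]); k=m["k1"]
    d=(np.atleast_2d(px).astype(float)-K[:2,2])/K[0,0]; u=d.copy()
    for _ in range(20): u=d/(1+k*(u**2).sum(1,keepdims=True))
    c=np.c_[u,np.ones(len(u))]
    if name=="wrist":
        T=np.array(m["tool_from_camera"]); Rt=R(rpy)
        return ee+Rt@T[:3,3], c@(Rt@T[:3,:3]).T
    return np.array(m["eye"]), c@R(m["attitude"]).T
def onz(name,px,z,ee=None,rpy=None):
    e,d=rays(name,px,ee,rpy); return e+d*((z-e[2])/d[:,2])[:,None]
def proj(name,P,ee,rpy):
    m=env.camera_model(name); T=np.eye(4); T[:3,:3]=R(rpy); T[:3,3]=ee
    T=T@np.array(m["tool_from_camera"]); c=(np.atleast_2d(P)-T[:3,3])@T[:3,:3]
    u=c[:,:2]/c[:,2:]; u=u*(1+m["k1"]*(u**2).sum(1,keepdims=True))
    K=np.array(m["intrinsics"]); return u*K[0,0]+K[:2,2]
def shot(fn):
    ee,rpy=np.array(env.read_ee_pos()),np.array(env.read_orientation())
    im=env.camera("wrist"); cv2.imwrite(f"pics/{fn}.png",im); np.savez(f"pics/{fn}.npz",ee=ee,rpy=rpy)
    return im,ee,rpy
E
cat > a.py <<'E'
from h import *
sp=onz("top",[205,236],.112)[0]; wh=onz("top",[322,232],.06)[0]; hd=onz("top",[485,224],.109)[0]
print(sp,wh,hd)
for n,p,h in (("sp",sp,.15),("wh",wh,.17),("hd",hd,.17)):
    az=np.arctan2(p[1],p[0])
    for i,s in enumerate((0,np.pi)[:2 if n!="hd" else 1]):
        yaw=az+s+(np.pi/2 if n=="hd" else 0)
        env.reach([p[0],p[1],p[2]+h],[np.pi,0,(yaw+np.pi)%(2*np.pi)-np.pi]); shot(n+str(i))
        print(n,i,env.read_t(),np.round(env.read_joint_positions(),2))
E
python3 a.py && python3 -c "
import cv2,numpy as np
I=[cv2.imread(f'pics/{n}.png') for n in('sp0','sp1','wh0','hd0')]
cv2.imwrite('pics/m.png',cv2.resize(np.vstack([np.hstack(I[:2]),np.hstack(I[2:])]),(800,600),interpolation=cv2.INTER_AREA))"
```

```text
[0.52908232 0.32716778 0.112     ] [0.54112513 0.04715997 0.06      ] [ 0.54562136 -0.34873751  0.109     ]
sp 0 1.4917 [-1.03  0.38  0.54  1.6  -0.21  1.22 -1.46]
sp 1 4.0417 [-0.61  0.34 -0.02  1.59  0.01  1.21  1.5 ]
wh 0 6.3417 [-1.1   0.51  1.27  1.84 -0.53  1.19 -1.14]
wh 1 6.6417 [-1.1   0.51  1.27  1.84 -0.53  1.19 -1.14]
hd 0 8.175 [-0.11  0.52  0.91  1.52 -0.42  1.31  0.27]
```

View pics/m.png

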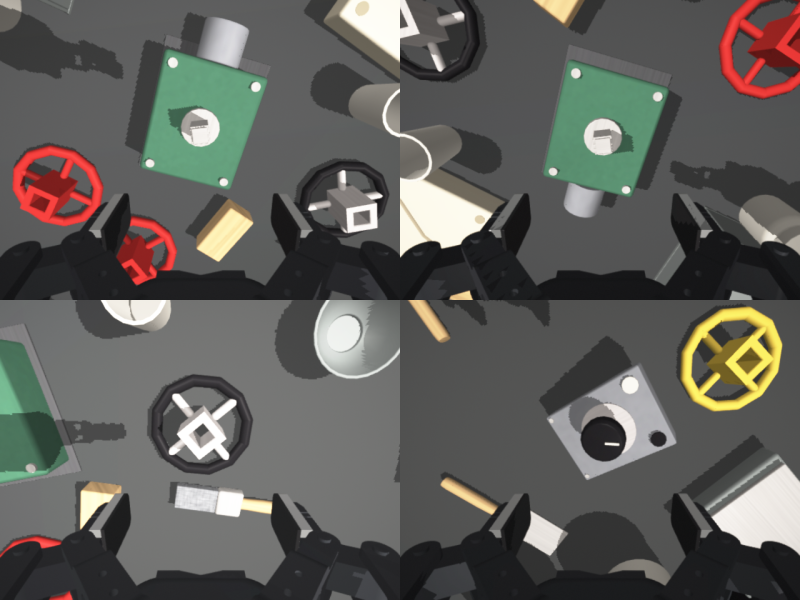

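In the wrist views, the spindle is at about (318,204) in sp0 and (322,216) in sp1. The hub is at (324,694-480=214) in wh0 and the head at about (322,222) in hd0, with its white buttons visible. I'll zoom in on these to choose the masks.

```bash
python3 -c "
from h import *
for n in('sp0','sp1','wh0','wh1','hd0'): f=np.load(f'pics/{n}.npz');print(n,f['ee'],f['rpy'])
C=[]
for n,(x,y,w) in dict(sp0=(318,204,45),sp1=(322,216,45),wh0=(324,214,65),hd0=(330,200,130)).items():
    I=cv2.imread(f'pics/{n}.png')[y-w*3//4:y+w*3//4,x-w:x+w]; C.append(cv2.resize(I,(400,300),interpolation=cv2.INTER_NEAREST))
cv2.imwrite('pics/c.png',np.vstack([np.hstack(C[:2]),np.hstack(C[2:])]))
"
```

```text
sp0 [0.52819048 0.32870186 0.26168019] [-3.14054639e+00  4.58962010e-04  5.56851753e-01]
sp1 [0.52905935 0.32721619 0.26195718] [-3.14155708e+00 -6.39467925e-05 -2.58789560e+00]
wh0 [0.54117625 0.04759802 0.22988547] [-3.14130807e+00  1.74958925e-04  8.79878166e-02]
wh1 [0.54116744 0.04724155 0.22997126] [-3.14150768e+00  1.73694360e-05  8.71510102e-02]
hd0 [ 0.54646653 -0.34722796  0.2785507 ] [-3.14080490e+00 -9.64881216e-04  1.00378020e+00]
```

View pics/c.png

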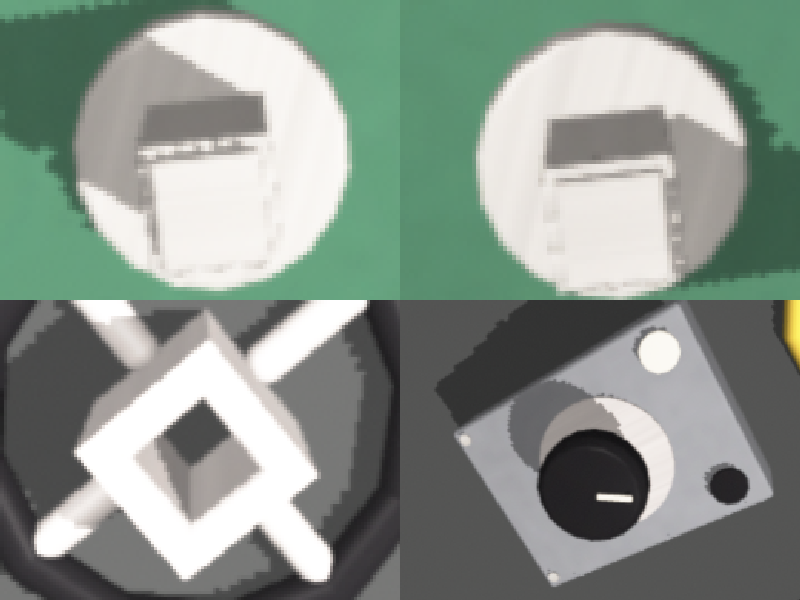

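The crops are clear. In hd0 the panel corners read at about (382,106), (442,229), (300,289) and (237,187), with the buttons on the back (+x) side. In wh0 the hub's square hole is sharp, and in sp0/sp1 the boss disc and the shaded spindle flank are sharp.

```bash
cat > m.py <<'E'
from h import *
from scipy.optimize import least_squares
def ld(n): f=np.load(f'pics/{n}.npz'); return cv2.imread(f'pics/{n}.png'),f['ee'],f['rpy']
def big(mask,seed):
    n,l,s,c=cv2.connectedComponentsWithStats(mask.astype(np.uint8)); return l==l[seed[1],seed[0]]
for n,c,f0 in(("sp0",(318,204),(318,196)),("sp1",(322,216),(322,207))):
    im,ee,rpy=ld(n); hsv=cv2.cvtColor(im,cv2.COLOR_BGR2HSV)
    roi=np.zeros(im.shape[:2],np.uint8); cv2.circle(roi,c,42,1,-1)
    m=((hsv[...,1]<60)&(roi>0)).astype(np.uint8); m=cv2.morphologyEx(m,cv2.MORPH_OPEN,np.ones((3,3)))
    k=max(cv2.findContours(m,0,1)[0],key=cv2.contourArea)[:,0]
    P=onz("wrist",k,.072,ee,rpy)[:,:2]
    r=least_squares(lambda q:np.hypot(*(P-q[:2]).T)-q[2],[*P.mean(0),.026],loss='soft_l1',f_scale=.0005).x
    g=im.mean(2); face=big((g<140)&(hsv[...,1]<60)&(roi>0),f0)
    cols=np.where(face.sum(0)>6)[0][1:-1]; t=np.array([[x,np.where(face[:,x])[0].min()-.5] for x in cols])
    W=onz("wrist",t,.072,ee,rpy); vx,vy=cv2.fitLine(W[:,:2].astype(np.float32),cv2.DIST_HUBER,0,.001,.001).ravel()[:2]
    print(n,"boss",r,"flank ang",np.arctan2(vy,vx)%(np.pi/2),len(cols))
    cr=(np.array([[152,163],[266,154],[270,265],[157,270]])/[4.444,4.545]+[273,171]) if n=="sp0" else (np.array([[156,183],[262,174],[270,283],[162,293]])/[4.444,4.545]+[277,183])
    Q=onz("wrist",cr,.112,ee,rpy)[:,:2]; e=np.diff(np.r_[Q,Q[:1]],axis=0)
    print("  top",Q.mean(0),np.hypot(*e.T),np.arctan2(e[:,1],e[:,0])%(np.pi/2))
im,ee,rpy=ld("wh0"); g=im.min(2)
hole=big(g<235,(324,214)); k=max(cv2.findContours(hole.astype(np.uint8),0,1)[0],key=cv2.contourArea)[:,0]
P=onz("wrist",k,.06,ee,rpy)[:,:2]; (c,s,a)=cv2.minAreaRect((P*1000).astype(np.float32)); print("wheel",c,s,np.radians(a)%(np.pi/2))
# rim circle check from top view left out
im,ee,rpy=ld("hd0"); px=np.array([[382,106.],[442,229],[300,289],[237,187]])
g=cv2.cvtColor(im,cv2.COLOR_BGR2GRAY)
px=cv2.cornerSubPix(g,px.astype(np.float32)[:,None],(5,5),(-1,-1),(3,30,.01))[:,0]; print(px)
C=np.r_[onz("wrist",px[:2],.082,ee,rpy),onz("wrist",px[2:],.042,ee,rpy)]
x=(C[0]+C[1]-C[2]-C[3])[:2]; y=(C[0]+C[3]-C[1]-C[2])[:2]
yaw=np.arctan2(x[1],x[0]); print("console",C.mean(0),np.hypot(*x)/2,np.hypot(*y)/2,yaw,np.arctan2(y[1],y[0])-np.pi/2)
o=C.mean(0); o[2]=.062; nrm=Ro.from_euler('z',yaw).apply([-np.sin(.26),0,np.cos(.26)]); top=o+.047*nrm
print("stop_top",top,"normal",nrm)
pr=proj("wrist",np.array([top,top-.012*nrm]),ee,rpy); print("proj head top",pr)
m=big(g<50,(322,222)); ys,xs=np.where(m); print("dark blob",xs.min(),xs.max(),ys.min(),ys.max(),xs.mean(),ys.mean())
E
python3 m.py
```

```text
sp0 boss [0.53404193 0.3337874  0.02598048] flank ang 0.6645984 24
  top [0.5330856  0.33251061] [0.01870283 0.0184918  0.01886356 0.01786456] [0.63619076 0.60267449 0.60260389 0.593089  ]
sp1 boss [0.53183895 0.33196317 0.02603772] flank ang 0.55378985 638
  top [0.53314674 0.33290984] [0.01764663 0.0187089  0.01835061 0.0188999 ] [0.63984956 0.63813709 0.64948002 0.60094148]
wheel (542.5652465820312, 46.64672088623047) (24.857507705688477, 24.306150436401367) 0.7780923801580611Traceback (most recent call last):
  File "m.py", line 26, in <module>
    px=cv2.cornerSubPix(g,px.astype(np.float32)[:,None],(5,5),(-1,-1),(3,30,.01))[:,0]; print(px)
       ~~~~~~~~~~~~~~~~^^^^^^^^^^^^^^^^^^^^^^^^^^^^^^^^^^^^^^^^^^^^^^^^^^^^^^^^^^
cv2.error: OpenCV(4.12.0) :-1: error: (-5:Bad argument) in function 'cornerSubPix'
> Overload resolution failed:
>  - Layout of the output array corners is incompatible with cv::Mat
>  - Expected Ptr<cv::UMat> for argument 'corners'
```

```bash
sed -i 's/px=cv2.cornerSubPix(g,px.astype(np.float32)\[:,None\]/px=cv2.cornerSubPix(g,np.ascontiguousarray(px.reshape(-1,1,2),dtype=np.float32)/' m.py; python3 m.py | tail -9
python3 - <<'E'
from h import *
n=np.array
# reachability of pressing & turning poses
print(env.read_joint_positions())
E
```

```text
[[379.31006 104.11703]
 [441.94193 228.40315]
 [298.8849  287.32556]
 [235.33224 189.91731]]
console [ 0.55511876 -0.35484861  0.062     ] 0.1471111826539233 0.1165385183224519 -0.03410721911779932 -0.041511041839821905
stop_top [ 0.543043   -0.35443658  0.10742033] normal [-0.25693104  0.0087666   0.96638998]
proj head top [[322.57712302 228.58146068]
 [325.75664896 222.85080435]]
dark blob 290 360 187 257 324.61301553294055 221.3800214247456
[-0.11277526  0.51746559  0.90880837  1.51903706 -0.41636633  1.31014731
  0.27460895]
```

```bash
cat >> h.py <<'E'
NRM=np.array([-0.25693104,0.0087666,0.96638998]); TOP=np.array([0.543043,-0.35443658,0.10742033])
def stop_rpy(a):
    "tool z along -NRM, tool x at heading a"
    z=-NRM; x=np.array([np.cos(a),np.sin(a),0]); x-=z*(x@z); x/=np.linalg.norm(x)
    return Ro.from_matrix(np.c_[x,np.cross(z,x),z]).as_euler('xyz')
E
python3 - <<'E'
from h import *
for a in np.arange(-3.1,3.15,.4):
    q=env.inverse_kinematics(TOP+.1*NRM,stop_rpy(a)); print(round(a,2),None if q is None else np.round(q,2))
env.set_gripper(0.0)
rp=stop_rpy(1.0)
env.reach(TOP+.06*NRM,rp)
hit=env.move_linear(TOP+(.017-.02)*NRM,feed=.03,force_limit=35)
p=np.array(env.read_ee_pos()); print(hit,"tcp height over out-top",(p-TOP)@NRM,env.read_force()@NRM,env.read_orientation(),rp)
env.move_linear(TOP+.06*NRM,feed=.1); env.dwell(.4)
print(env.read_t(),env.read_force()); 
cv2.imwrite("pics/scene1.png",env.camera("scene"))
E
```

```text
-3.1 [ 0.27  0.31  0.4   1.83 -0.36  0.84  2.48]
-2.7 [ 0.33  0.3   0.33  1.83 -0.33  0.84  2.86]
-2.3 [ 1.48  0.51 -1.15  1.8   0.46  0.91  2.62]
-1.9 [-0.29  0.62  1.27  1.84 -0.92  1.09 -2.15]
-1.5 [-0.32  0.74  1.4   1.84 -1.04  1.19 -1.67]
-1.1 [-0.3   0.66  1.32  1.84 -0.96  1.12 -1.34]
-0.7 [-0.28  0.6   1.24  1.84 -0.89  1.06 -0.99]
-0.3 [-0.24  0.53  1.15  1.84 -0.81  1.01 -0.65]
0.1 [-0.19  0.48  1.05  1.84 -0.73  0.97 -0.3 ]
0.5 [-0.13  0.43  0.95  1.84 -0.66  0.93  0.06]
0.9 [-0.07  0.4   0.86  1.84 -0.6   0.91  0.41]
1.3 [-0.02  0.37  0.78  1.84 -0.55  0.89  0.76]
1.7 [ 0.04  0.36  0.71  1.84 -0.51  0.88  1.11]
2.1 [ 0.1   0.34  0.62  1.83 -0.46  0.87  1.46]
2.5 [ 0.17  0.32  0.53  1.83 -0.42  0.86  1.82]
2.9 [ 0.23  0.31  0.45  1.83 -0.38  0.85  2.2 ]
True tcp height over out-top 0.004849605309026381 7.804324767045589 [ 2.91618966 -0.13288877  1.02930307] [ 2.91493405 -0.12849081  1.02954268]
12.325 [-0.25717703 -0.76170438  0.43282287]
```

```bash
python3 - <<'E'
from h import *
im,ee,rpy=shot("hd1")
g=cv2.cvtColor(im,cv2.COLOR_BGR2GRAY)
for d in(0,.0105): print(d,proj("wrist",np.array([TOP-(d+.006)*NRM,TOP-(d+.022)*NRM]),ee,rpy).round(1).tolist())
cv2.imwrite("pics/hd1c.png",np.hstack([cv2.resize(im,(480,360)),cv2.resize(cv2.imread("pics/scene1.png")[290:410,90:230],(320,360))[:, :320]]))
E
```

```text
0 [[321.5, 269.7], [321.5, 259.1]]
0.0105 [[321.5, 262.6], [321.5, 252.9]]
```

View pics/hd1c.png

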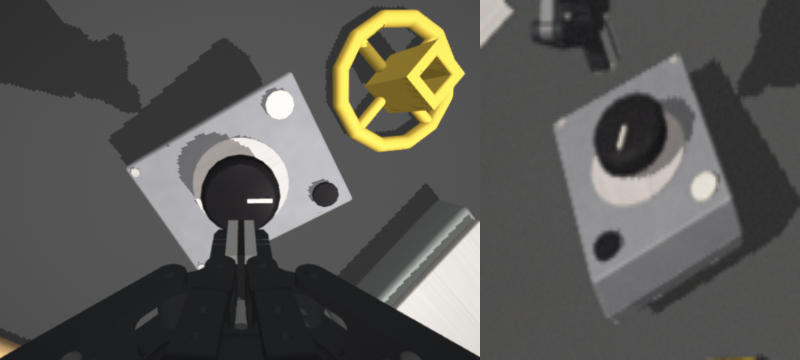

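```bash
python3 - <<'E'
from h import *
f=np.load("pics/hd1.npz"); ee,rpy=f['ee'],f['rpy']; im=cv2.imread("pics/hd1.png"); g=im.max(2)
a=np.linspace(0,2*np.pi,200); u=np.cross(NRM,[1,0,0]); u/=np.linalg.norm(u); v=np.cross(NRM,u)
for d in(0,.0105):
    P=np.vstack([proj("wrist",TOP-(d+h)*NRM+.03*(np.outer(np.cos(a),u)+np.outer(np.sin(a),v)),ee,rpy) for h in(.006,.022)])
    print(d,P.min(0),P.max(0))
m=(g<60); l=cv2.connectedComponents(m.astype(np.uint8))[1]; b=l==l[235,300]
ys,xs=np.where(b[:270]); print(ys.min(),xs.min(),xs.max())
print([ (y,np.where(b[y])[0].min(),np.where(b[y])[0].max()) for y in(220,240,255,265)])
E
```

```text
0 [265.08247847 207.86785195] [377.87828489 319.92451567]
0.0105 [267.70828576 203.74623643] [375.27273821 310.8614372 ]
206 268 584
[(220, np.int64(286), np.int64(354)), (240, np.int64(273), np.int64(367)), (255, np.int64(269), np.int64(577)), (265, np.int64(268), np.int64(584))]
```

```bash
cat > g.py <<'E'
from h import *
hit=env.move_linear(TOP+.002*NRM,feed=.06,force_limit=4)
h=(np.array(env.read_ee_pos())-TOP)@NRM; print("probe",hit,h,env.read_t())
env.move_linear(TOP+.1*NRM,feed=.2)
if h>.012: raise SystemExit("stop is not down")
env.set_gripper(1.0)
W=np.array([.542,.0466]); yaw=2.349
env.reach([*W,.2],[np.pi,0,yaw]); print(env.read_t(),env.read_orientation(),np.round(env.read_joint_positions(),2))
env.move_linear([*W,.09],feed=.2)
print(env.move_linear([*W,.042],feed=.1,force_limit=12),env.read_ee_pos())
env.set_gripper(0.0,70); print("width",env.read_grip_width()*85,env.read_gripper_force(),env.read_ee_pos())
env.move_linear([*W,.24],feed=.2); print(env.read_t(),"width",env.read_grip_width()*85,env.read_force()); shot("held")
print(env.inverse_kinematics([.533,.3328,.114],[np.pi,0,2.20]))
E
python3 g.py
```

```text
probe True 0.005465732044795067 13.2667
16.1583 [-3.14134245e+00  8.08163292e-04  2.34571654e+00] [-0.71  0.31  0.67  1.86 -0.22  1.04  0.82]
False [0.54244447 0.04650133 0.04234722]
width 43.03915088874009 72.68648743629456 [0.5423922  0.04644631 0.04273544]
19.1 width 42.78718863447748 [ 0.75637394 -0.29595627 -4.60083555]
[-1.01473959  0.54454     0.53164908  1.73507137 -0.32835969  0.95158203
  0.27578306]
```

View pics/held.png

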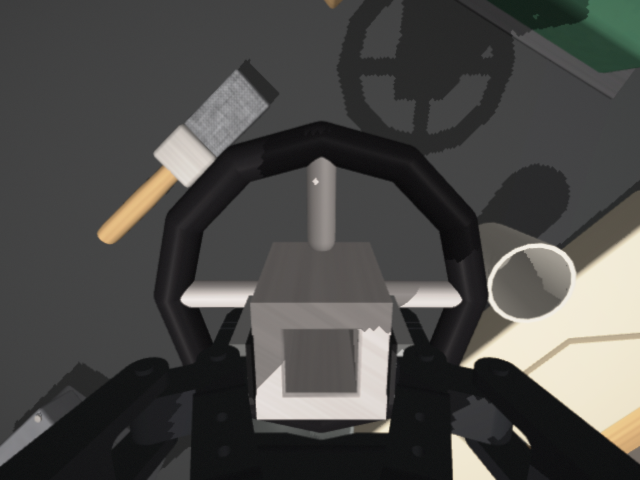

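The wheel is held squarely. The hub top spans columns 250-390 and rows 303-419, and the hole about (283-358, 328-396). I'll work out its offset in the tool frame, carry it over, and insert.

```bash
cat > p.py <<'E'
from h import *
# hub offset in tool frame (top face 17.3 mm behind TCP)
Q=onz("wrist",[[283,328],[358,328],[358,396],[283,396],[250,303],[390,303],[393,418],[257,419]],-.0173,np.zeros(3),np.zeros(3))
print("hole",Q[:4].mean(0),"hub",Q[4:].mean(0))
S=np.array([.533,.3328]); yaw=0.632+np.pi/2
env.reach([*S,.24],[np.pi,0,yaw]); env.move_linear([*S,.18],feed=.15); env.dwell(.3)
print(env.read_t(),env.read_ee_pos(),env.read_orientation(),env.read_force())
hit=env.move_linear([*S,.114],feed=.05,force_limit=8); print(hit,env.read_ee_pos(),env.read_force(),env.read_ft_torque(),env.read_t())
shot("ins")
E
python3 p.py
```

```text
hole [ 0.00045016  0.00056338 -0.0173    ] hub [ 0.00026408  0.00125162 -0.0173    ]
21.1083 [0.53351437 0.33307285 0.18098624] [ 3.13983843e+00 -1.09906573e-04  2.20284009e+00] [ 0.03578887  0.15971137 -4.73506936]
True [0.53280197 0.33267684 0.11477349] [-0.26593198 -0.74646538  6.77123267] [0.10121111 0.00344263 0.02037619] 22.3667
```

It went in to z = 0.1148, which is the seat height. I'll release it, back off and look.

```bash
python3 - <<'E'
from h import *
env.set_gripper(0.8); p=np.array(env.read_ee_pos())
env.move_linear([p[0],p[1],.25],feed=.2); env.dwell(.1); print(env.read_t(),env.read_force()); im,ee,rpy=shot("rel")
c=np.array([.533,.3328]); yaw=.632
for z in(.132,):
    pts=np.array([[*(c+Ro.from_euler('z',yaw).as_matrix()[:2,:2]@np.array(d)*.022),z] for d in((1,1),(1,-1),(-1,-1),(-1,1))])
    pp=proj("wrist",pts,ee,rpy); print(pp.round(1).tolist())
    cv2.polylines(im,[pp.round().astype(int)],True,(0,0,255),1)
cv2.imwrite("pics/rel_v.png",im)
# turning pose candidates
for q7 in (2.4,2.6,2.8):
  for a in np.arange(2.6,3.6,.2):
    q=env.inverse_kinematics(TOP-.013*NRM,stop_rpy(a)); print(round(a,2),None if q is None else np.round(q,2))
  break
E
```

```text
23.725 [ 0.14146132 -0.15497463 -0.10439178]
[[362.1, 208.3], [359.9, 272.2], [294.6, 271.9], [293.2, 208.1]]
2.6 [ 0.11  0.53  0.62  1.87 -0.71  0.72  2.15]
2.8 [ 0.11  0.53  0.61  1.87 -0.7   0.72  2.35]
3.0 [ 0.12  0.53  0.59  1.87 -0.69  0.71  2.55]
3.2 [ 0.16  0.51  0.54  1.87 -0.64  0.7   2.72]
3.4 [ 0.21  0.5   0.47  1.87 -0.59  0.68  2.88]
```

View pics/rel_v.png

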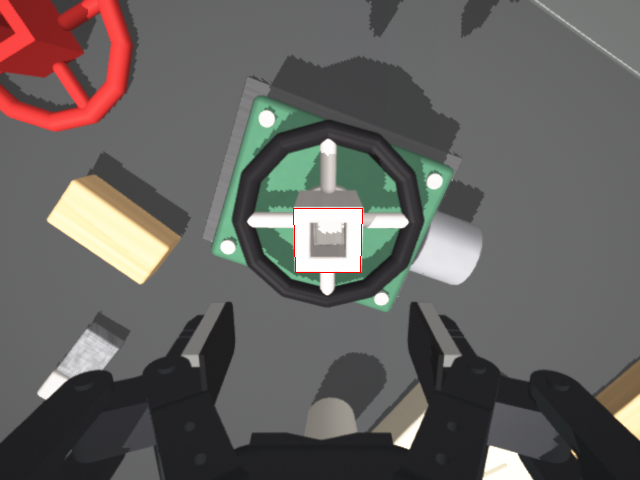

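The wheel is home: its hub outline coincides with the projected seated square, (294-362, 208-272). Now I'll grip the head and turn it clockwise, which means q7 decreasing.

```bash
cat > t.py <<'E'
from h import *
rp=stop_rpy(3.0); env.set_gripper(1.0)
env.reach(TOP+.10*NRM,rp); print(env.read_t(),np.round(env.read_joint_positions(),2),env.read_orientation()-rp)
print(env.move_linear(TOP-(.0105+.010)*NRM,feed=.08,force_limit=8),(np.array(env.read_ee_pos())-TOP)@NRM)
env.set_gripper(0.0,60); w0=env.read_grip_width(); f0=env.read_force()@NRM
print("width",w0*85,env.read_gripper_force(),f0,env.read_t())
q=np.array(env.read_joint_positions())
for i in range(17):
    q[6]-=.15; env.move_j(q)
    f=env.read_force(); t=env.read_ft_torque()
    print(i,round(env.read_joint_positions()[6],2),"fn %.1f tz %.2f w %.1f"%(f@NRM-f0,t@NRM,env.read_grip_width()*85),round(env.read_t(),2))
    if abs(f@NRM-f0)>4.5 or abs(t@NRM)>2.5: break
E
python3 t.py
```

```text
26.5333 [-0.19  0.48  1.04  1.84 -0.73  0.97  2.59] [-4.97771954e-04  4.65981239e-05  1.53770627e-03]
False -0.01999020402107523
width 57.71921627017932 62.843559980392456 5.855297046360757 28.55
0 2.59 fn -1.9 tz -0.09 w 57.8 28.82
1 2.44 fn -2.4 tz -0.07 w 57.9 29.08
2 2.29 fn -2.6 tz -0.03 w 58.0 29.35
3 2.14 fn -2.3 tz -0.09 w 57.2 29.62
4 1.99 fn -1.3 tz -0.10 w 57.7 29.88
5 1.84 fn -2.5 tz -0.11 w 57.4 30.15
6 1.69 fn -2.7 tz -0.06 w 57.5 30.42
7 1.54 fn -1.6 tz -0.06 w 57.7 30.68
8 1.39 fn -2.2 tz -0.10 w 57.6 30.95
9 1.24 fn -1.2 tz -0.12 w 57.7 31.22
10 1.09 fn -0.4 tz -0.12 w 58.1 31.48
11 0.94 fn 0.1 tz -0.05 w 57.9 31.75
12 0.79 fn 1.6 tz -0.03 w 57.4 32.02
13 0.64 fn 0.9 tz -0.07 w 57.9 32.28
14 0.49 fn 1.1 tz -0.07 w 57.9 32.55
15 0.35 fn 1.4 tz 2.30 w 57.6 32.82
16 0.19 fn 1.6 tz 0.00 w 57.5 33.08
```

The torque spike at step 15 was the hard end, so the head is past the release angle. I'll open, retreat and probe its height from a picture.

```bash
python3 - <<'E'
from h import *
env.set_gripper(1.0); env.dwell(.2)
p=np.array(env.read_ee_pos()); env.move_linear(p+.12*NRM,feed=.15); env.dwell(.2)
im,ee,rpy=shot("end"); print(env.read_t(),env.read_force())
a=np.linspace(0,2*np.pi,60); u=np.cross(NRM,[1,0,0]); u/=np.linalg.norm(u); v=np.cross(NRM,u)
for d,c in((0,(0,255,0)),(.0105,(0,0,255))):
  for h in(.006,.022):
    P=proj("wrist",TOP-(d+h)*NRM+.03*(np.outer(np.cos(a),u)+np.outer(np.sin(a),v)),ee,rpy)
    if h==.006: print(d,P.min(0).round(1),P.max(0).round(1))
    cv2.polylines(im,[P.round().astype(int)],True,c,1)
x,y=P.mean(0).astype(int); b=im[max(0,y-120):y+120,max(0,x-160):x+160]
cv2.imwrite("pics/end_v.png",cv2.resize(b,(800,600)))
E
```

```text
34.8833 [-0.20935168  0.37822769 -0.29350634]
0 [274.2 197.9] [369.7 288.4]
0.0105 [276.1 194.5] [367.7 281.8]
```

View pics/end_v.png

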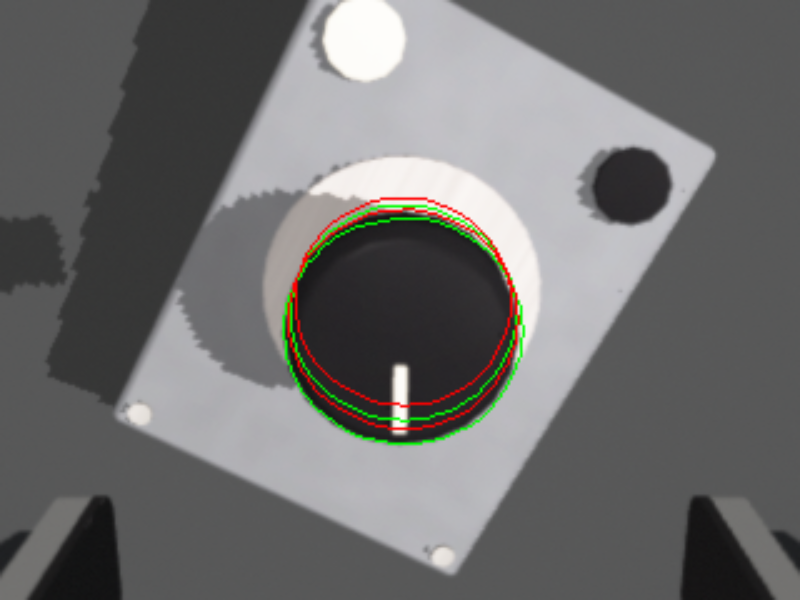

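The head's outline follows the green "fully out" circles (lower edge at crop y≈443), so the stop is out. The wheel was left home, and the arm is clear.

```bash
python3 -c "
from workcell import env
print(env.sign_off())"
```

```text
the job is handed in; nothing more can be done
None
```

I pressed the stop until it stayed down, fitted the handwheel home on the spindle and released it, then turned the stop clockwise until it sprang fully out, and handed the job in; the sign-off call returned no verdict.

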